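Pour the nuts from the chute into the filling tin

TASK

Pick up the little aluminium chute by its blue fin and rest its spout lightly on the low lip of the tin's orange neck. Keeping it resting there without pressing hard, tilt the chute until all three steel nuts have slid down through the neck into the tin, and only lift off once they are in. Then set the empty chute back down flat and upright on the counter, and leave the torch, screwdriver and tongs where they are.

Things in the scene. Friction and masses are not known exactly. Their poses are not given: they have to be found in the camera images.
- chute: Aluminium trough, 140 mm long (x -85 to +55), 36 mm wide outside, 30 inside, 24 high, walls and floor 3 mm, about 0.18 kg centred near x = -5. Origin on its underside, z up, open spout end to -x, +x end closed; x = 0 to 55 is roofed by a blue plate (top z = 27) bearing a blue fin. Starts flat on the counter with the nuts in it, spout roughly toward the robot.
- fin (a point): Grip point on the chute's upright blue rubber-faced fin, at x = 27, y = 0, z = 51 mm in the chute's axes (same axes). The fin is 10 mm thick (y), 45 mm long (x = 5 to 50), z = 27 to 65 mm; grip it across its thickness. A firm grip (about 100 N) keeps the chute from turning in the fingers, but it may still turn a little under load at the spout.
- spout (a point): The spout: middle of the chute's front lower edge (x = -85, y = 0, z = 0 mm in the chute's axes, same axes). The trough is open here.
- tin: Green steel tin, 110 x 100 x 73 mm (x, y, z), fixed to the counter, hollow; origin at the centre of its underside, z up. A square orange neck stands through its top, open above and below. The neck is a stiff telescopic fit and does not give under a light load; more than 12 N of chute on it is too hard.
- lip (a point): Point at the tin's base (tin x = 22, y = 0, z = 0 mm, same axes) straight below the inner edge of the neck's low wall, the lip (4 mm thick, x = 22 to 26), on the side away from the robot. The lip's top is 78 to 113 mm above this point: the neck is pulled out by an unknown amount, not measured; find it by touch. The spout comes in over it from the tin's +x side.
- mouth (a point): Centre of the neck's opening, at the height of the tin's top (tin x = -1, y = 0, z = 73 mm, same axes). Clear opening 46 mm in x (-24 to +22) by 44 mm in y, walls 4 mm. The two side walls and the wall on the robot's side stand 22 mm higher than the lip.
- nut0: Steel hex nut, 17 mm across flats, 8 mm thick, about 12 g, lying flat in the open part of the trough; origin at the centre of its underside. In the trough it begins to slide at 15 to 25 degrees of tilt.
- nut1: Second hex nut, the same.
- nut2: Third hex nut, the same.
- torch: Grey plastic cordless torch, 170 mm long, up to 48 mm across, lying on the counter; leave alone. Origin at the middle of its underside, long axis x.
- screwdriver: Screwdriver with a magenta handle, 200 mm long, 26 mm thick, lying on the counter; leave alone. Origin at the middle of its underside, long axis x.
- tongs: Steel tongs, 230 mm long, up to 80 mm wide, 14 mm high, lying on the counter; leave alone. Origin at the middle of the underside, long axis x.
Not all that is in view belongs to the job. Leave any green or red look-alike of the chute alone.

How it is judged:
By the outcome, as a careful person would: the job done as asked, in the order asked, and still so for the second after the job is handed in, with the robot touching nothing.
It also fails if it takes over 64 s, if anything falls off the work surface, if the arm or the gripper's body presses on something with over 40 N, if the wrist force passes 120 N, or if a joint passes its speed limit or range.

ROBOT

A 7-joint arm with a two-finger parallel gripper is mounted at the origin on the work surface. World frame = base frame: x ahead of the robot, y to its left, z up, the work surface at z = 0. Lengths are in m, angles in rad, forces in N, time in s.
With the tool pointing down it reaches from about 0.4 to 0.85 m from the base axis. Payload 10.4 kg.
Tool frame: the origin (TCP) lies midway between the tips of the shut fingers; the grasp point (between the pads) lies 19 mm behind it; z points along the fingers, x is the direction in which the jaws open and shut, and the axes are right-handed (so a half turn about z gives the same grasp; the last joint's range is limited). The gripper opens to 85 mm and grips with 20 to 120 N. Pads are 22 mm wide; open, the fingers measure 114 mm over their backs; the gripper's body (76 mm by 85 mm) begins 54 mm behind the grasp point. The pads swing forward as they close: fully open they stand 13 mm farther back than shut.
Start: joints at [-1.144, 0.332, -0.065, 1.46, 0.022, 1.35, -0.088], TCP at [0.272, 0.563, 0.211] pointing down, gripper open.
Joint ranges: [-2.6, 2.6], [-0.5, 2.12], [-1.47, 1.34], [0.16, 2.42], [-1.27, 4.41], [0.06, 2.06], [-2.6, 2.6]. Speed limits (rad/s): [2.22, 2.22, 2.79, 2.79, 3.14, 3.14, 3.14].

INTERFACE

Orientations are given as a unit quaternion [x, y, z, w].
In Python, from workcell import manip, cams gives the robot as it stands.
- The arm moves only by the tool move_arm, never from a script. Its argument "moves" is a list of rows, each a list of 7 numbers: the turn, a rotation vector about the tool's x, y, z in degrees, then the shift along the tool's x, y, z in m, then the finger opening in m, from 0 to 0.0854. A call has 1 to 10 rows; each row is the pose to reach, as a shift and turn from the pose commanded when the call began, along the tool's axes at that moment; what a row does not reach only later rows make up. A row lasts 1/10 s, in which the tool goes at most 50 mm and 8.59 degrees, less where a joint would pass 70% of its speed; a pose out of reach is approached as far as the arm can. A call with a gripper value outside its range is refused whole. The fingers move at their own pace and stop on an object; "grip_force" is the grip in N (left out, the last holds). Time passes only in rows, so rows that repeat a pose let the fingers close. It gives the time, the measured TCP pose, the force and the opening at its end, in the units of the state.
- manip.get_obs(): the state, without advancing time (a new reading comes with each control period).
- cams.camera(name): name is "scene" or "top" or "wrist"; returns the picture (480x640x3 uint8, red, green, blue); there is no depth.
- cams.camera_params(name): a dict with "fx", "fy", "cx", "cy" (pixels), "dist_coeffs" ([k1, k2, p1, p2, k3] as OpenCV has them; the pictures are not rectified), "xyz" and "rotation" of the camera in the world. Camera axes: x right, y up, looking along -z (the intrinsics and any distortion apply to the point x, -y, -z); pixel columns grow to the right and rows downward; lengths in m; the calibration is good to about 2 mm. A picture is of the moment at which its call begins: read the wrist's pose just before it. camera_params takes no time and is no camera call; for the wrist camera it gives the pose at the moment of the call.
- manip.hand_in(): hands the job in, once; it reports no verdict.
The state is a dict: "clock": time; "joint_pos": joint angles; "joint_velocities": joint speeds; "tau": joint torques, N m; "position": TCP position; "ee_rot": TCP orientation; "ft_force": force on the tool from outside, world axes, zero at the start; "torque": the same for the moment, N m; "grip_width": opening from 0.0 (shut) to 1.0 (fully open).
Only numpy, scipy, OpenCV 4.12 (cv2) and the standard library are available. Lean on these libraries where they do the work, as an engineer would, in place of code of your own. Each camera call takes 0.05 s, during which the arm holds its last target. There are 200 camera calls.

## Working session

There is one attempt and no reset: what is moved stays moved. The work goes in short steps, Python scripts to look and compute and a tool call to move; the robot and the scene stay as the last step left them, time stands still between calls to the robot, and variables do not carry over. Pictures are saved under pics/ and viewed, about 8 in all and at most 12, crops included, and the job is handed in when it is done.

Besides the shell and the picture viewer there is one more tool, called after "Call:" by a JSON object that holds its "name" and its "arguments", one argument or row to a line. move_arm: Moves the arm, as the interface text tells. Its arguments: {"type":"object","properties":{"moves":{"type":"array","items":{"type":"array","items":{"type":"number"}}},"grip_force":{"type":"number"}},"required":["moves"]}

```bash
mkdir -p pics; ls
python3 - <<'E'
from workcell import manip, cams
import cv2, numpy as np
o=manip.get_obs(); print(o)
a=cams.camera("scene"); b=cams.camera("top")
cv2.imwrite("pics/scene0.png",a[:,:,::-1]);cv2.imwrite("pics/top0.png",b[:,:,::-1])
for n in("scene","top","wrist"): print(n,cams.camera_params(n))
E
```

```text
pics
{'clock': 0.0, 'joint_pos': array([-1.14362352,  0.33283706, -0.06467261,  1.46096741,  0.02159661,
        1.34992241, -0.08847253]), 'joint_velocities': array([ 6.78933646e-04,  1.65292632e-03,  1.31095001e-04,  6.26597287e-05,
        4.89571303e-05, -1.75201516e-04, -8.66002246e-04]), 'tau': array([-7.81808048e-04, -6.25446796e+01,  4.85885376e-02, -3.91592002e+01,
        1.61263818e-02,  1.01758976e-02,  5.48337226e-06]), 'position': array([0.27156295, 0.56244984, 0.21022518]), 'ee_rot': array([ 8.46976995e-01,  5.31629055e-01, -5.88586150e-04,  4.13876520e-04]), 'ft_force': array([ 0.46778229,  0.56629109, -0.34920056]), 'torque': array([-0.04554237, -0.0599551 ,  0.00465929]), 'grip_width': 0.9982758635152116}
scene {'fx': 614.1785855558192, 'fy': 614.1785855558192, 'cx': 322.1572665944323, 'cy': 244.30867813598582, 'dist_coeffs': array([-0.03195967,  0.        ,  0.        ,  0.        ,  0.        ]), 'xyz': array([1.03060079, 0.81986744, 1.22448835]), 'rotation': array([0.08324135, 0.32803324, 0.91097108, 0.23578966])}
top {'fx': 480.07570081144706, 'fy': 480.07570081144706, 'cx': 322.8610160271809, 'cy': 243.39768181478897, 'dist_coeffs': array([-0.00895439,  0.        ,  0.        ,  0.        ,  0.        ]), 'xyz': array([0.36130267, 0.00671492, 1.05964365]), 'rotation': array([-0.07415413,  0.07749678,  0.70519048, -0.70085791])}
wrist {'fx': 364.2828433923017, 'fy': 364.2828433923017, 'cx': 316.6577747170921, 'cy': 241.25503179651747, 'dist_coeffs': array([-0.06920974,  0.        ,  0.        ,  0.        ,  0.        ]), 'xyz': array([0.21028514, 0.59268705, 0.374103  ]), 'rotation': array([-0.11453018, -0.07105557,  0.52666388,  0.83932062])}
```

View pics/scene0.png

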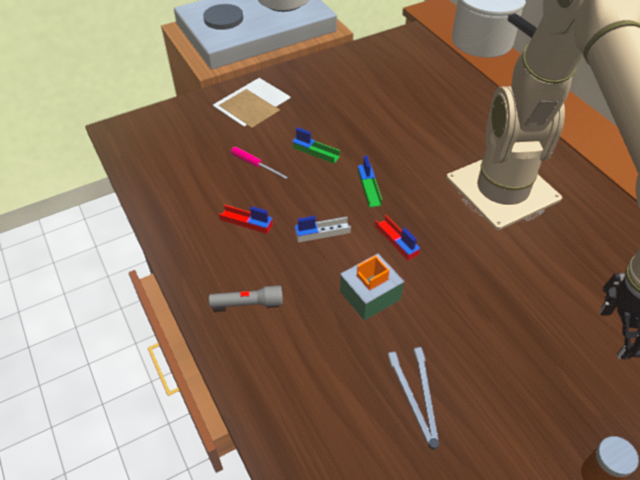

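View pics/top0.png

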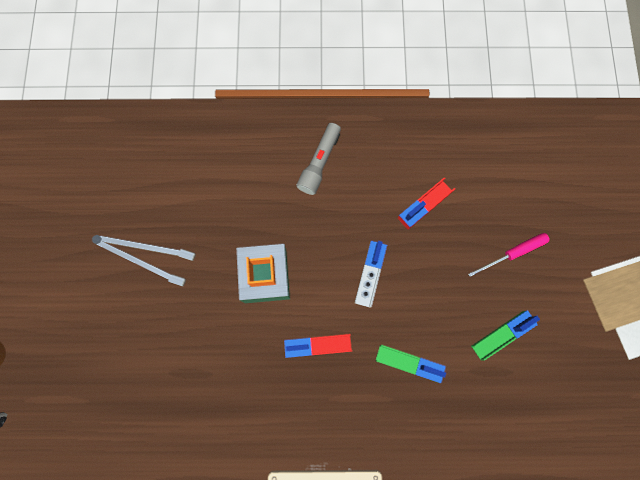

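Candidates for the chute:
- Aluminium trough with blue roof: scene (322,229), top (371,272).
- Red look-alikes: scene (245,218) and (397,237).
- Green look-alikes: scene (317,146) and (370,183).

I choose the aluminium one because it is bare metal and has three nuts in it. The tin is at scene (372,285), top (262,272). Next I'll check it in close crops.

```bash
cat > h.py <<'E'
import numpy as np, cv2
from scipy.spatial.transform import Rotation as R
def ray(p,uv):
    K=np.array([[p["fx"],0,p["cx"]],[0,p["fy"],p["cy"]],[0,0,1]])
    u=cv2.undistortPoints(np.array([[uv]],float),K,p["dist_coeffs"])[0,0]
    d=R.from_quat(p["rotation"]).apply([u[0],-u[1],-1]); return np.array(p["xyz"]),d/np.linalg.norm(d)
def tri(rs):
    A=sum(np.eye(3)-np.outer(d,d) for c,d in rs); b=sum((np.eye(3)-np.outer(d,d))@c for c,d in rs)
    x=np.linalg.solve(A,b); return x,[np.linalg.norm((np.eye(3)-np.outer(d,d))@(x-c)) for c,d in rs]
def atz(r,z): c,d=r; return c+d*(z-c[2])/d[2]
def proj(p,X):
    v=R.from_quat(p["rotation"]).inv().apply(np.atleast_2d(X)-p["xyz"])*[1,-1,-1]
    K=np.array([[p["fx"],0,p["cx"]],[0,p["fy"],p["cy"]],[0,0,1]])
    return cv2.projectPoints(v,np.zeros(3),np.zeros(3),K,p["dist_coeffs"])[0][:,0]
def crop(im,x,y,w,h,s,fn):
    c=cv2.resize(im[y:y+h,x:x+w,::-1],None,fx=s,fy=s,interpolation=cv2.INTER_CUBIC)
    for i in range(0,w,10):
        cv2.putText(c,str(x+i),(i*s,10),0,.35,(0,255,255),1); cv2.line(c,(i*s,12),(i*s,18),(0,255,255),1)
    for j in range(0,h,10):
        cv2.putText(c,str(y+j),(0,j*s+4),0,.35,(0,255,255),1); cv2.line(c,(24,j*s),(30,j*s),(0,255,255),1)
    cv2.imwrite(fn,c)
E
python3 - <<'E'
from h import *
crop(cv2.imread("pics/scene0.png")[:,:,::-1],285,205,130,115,5,"pics/sc.png")
crop(cv2.imread("pics/top0.png")[:,:,::-1],230,230,160,80,5,"pics/tc.png")
E
```

```text
(no output)
```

View pics/sc.png

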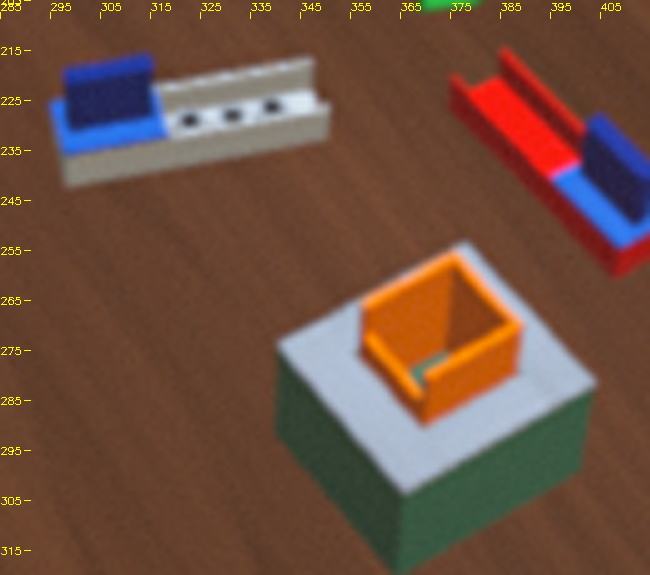

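View pics/tc.png

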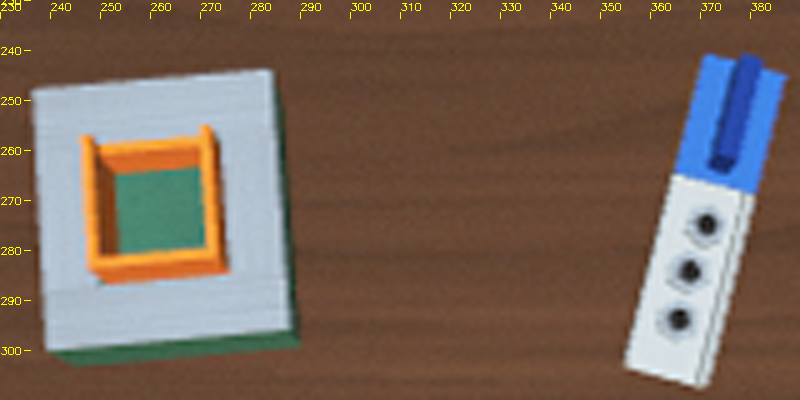

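```bash
cat > fit.py <<'E'
from h import *
from workcell import cams
from scipy.optimize import least_squares
P={n:cams.camera_params(n) for n in("scene","top")}
C={"scene":np.array([285,205]),"top":np.array([230,230])}
chute=[("top",[707,54],[55,18,27]),("top",[787,75],[55,-18,27]),("top",[672,175],[0,18,27]),("top",[752,193],[0,-18,27]),
("top",[624,366],[-85,18,24]),("top",[707,388],[-85,-18,24]),("top",[752,57],[50,0,65]),("top",[720,152],[5,0,65]),
("scene",[68,150],[55,18,27]),("scene",[68,186],[55,18,0]),("scene",[53,100],[55,-18,27]),("scene",[165,138],[0,18,27]),
("scene",[330,105],[-85,18,24]),("scene",[330,138],[-85,18,0]),("scene",[313,60],[-85,-18,24]),("scene",[63,68],[50,0,65]),("scene",[152,55],[5,0,65])]
tin=[("top",[32,90],[55,50,73]),("top",[272,69],[55,-50,73]),("top",[293,330],[-55,-50,73]),("top",[47,350],[-55,50,73]),
("scene",[407,492],[55,50,73]),("scene",[277,343],[55,-50,73]),("scene",[597,383],[-55,50,73]),("scene",[465,243],[-55,-50,73]),
("scene",[400,574],[55,50,0]),("scene",[277,435],[55,-50,0]),("scene",[582,468],[-55,50,0])]
neck=[("scene",[520,320],[-28,26]),("scene",[455,255],[-28,-26]),("scene",[362,303],[26,-26]),("scene",[425,375],[26,26]),("top",[80,137],[26,26]),("top",[212,127],[26,-26])]
def res(q,pts,H=None):
    o=[]
    for n,c,X in pts:
        X=np.array(list(X)+([H*1000] if len(X)==2 else []))/1000
        W=R.from_euler('z',q[3]).apply(X)+q[:3]
        o.append(proj(P[n],W)[0]-(C[n]+np.array(c)/5))
    return np.array(o)
for nm,pts,yaw in(("chute",chute,0),("tin",tin,0)):
    s=least_squares(lambda q:res(q,pts).ravel(),[.4,0,0,yaw],loss="soft_l1",x_scale=[.1,.1,.1,1])
    print(nm,s.x.round(4),"yaw deg",np.degrees(s.x[3]).round(2)); r=res(s.x,pts)
    for (n,c,X),e in zip(pts,r): print("  ",n,X,e.round(1))
    if nm=="tin": 
        t=s.x
        h=least_squares(lambda q:res(t,neck,q[0]).ravel(),[.12]); print("H high",h.x, res(t,neck,h.x[0]).round(1).tolist())
fb=[r for r in()]
a=tri([ray(P["top"],C["top"]+np.array([752,57])/5),ray(P["scene"],C["scene"]+np.array([63,68])/5)])
b=tri([ray(P["top"],C["top"]+np.array([720,152])/5),ray(P["scene"],C["scene"]+np.array([152,55])/5)])
print("fin tops",a,b)
E
python3 fit.py
```

```text
chute [ 0.5346 -0.1077 -0.0021 -0.2772] yaw deg -15.88
   top [55, 18, 27] [-0.4 -0. ]
   top [55, -18, 27] [-0.5  0.1]
   top [0, 18, 27] [ 0.4 -0.6]
   top [0, -18, 27] [0.4 0.2]
   top [-85, 18, 24] [ 0.1 -1.1]
   top [-85, -18, 24] [-0.3 -1. ]
   top [50, 0, 65] [ 0.1 -0.1]
   top [5, 0, 65] [1.3 1. ]
   scene [55, 18, 27] [-0.2  0.1]
   scene [55, 18, 0] [ 0.1 -0.4]
   scene [55, -18, 27] [-0.  -0.1]
   scene [0, 18, 27] [ 1.3 -1.2]
   scene [-85, 18, 24] [0.1 0.5]
   scene [-85, 18, 0] [-0.2 -0.1]
   scene [-85, -18, 24] [ 0.  -0.5]
   scene [50, 0, 65] [0.8 1.2]
   scene [5, 0, 65] [0.3 0.8]
tin [ 0.5177  0.1282 -0.0034  0.0874] yaw deg 5.01
   top [55, 50, 73] [0.3 0.2]
   top [55, -50, 73] [-0.4  0. ]
   top [-55, -50, 73] [-0.5 -0.2]
   top [-55, 50, 73] [0.3 0.3]
   scene [55, 50, 73] [-0.2 -0.3]
   scene [55, -50, 73] [0.4 0.2]
   scene [-55, 50, 73] [-0.1 -0.5]
   scene [-55, -50, 73] [ 0.2 -0.3]
   scene [55, 50, 0] [-0.4  0.8]
   scene [55, -50, 0] [-0.2 -0.2]
   scene [-55, 50, 0] [-0.1  0.3]
H high [0.1097782] [[1.0, 0.9], [0.3, -0.9], [0.1, -0.2], [1.1, 0.6], [0.2, -0.0], [-0.5, -0.4]]
fin tops (array([ 0.58289587, -0.12182887,  0.06645438]), [np.float64(0.001545253762232683), np.float64(0.0015452537622325715)]) (array([ 0.54091376, -0.1061796 ,  0.06920976]), [np.float64(0.0007273314138893332), np.float64(0.0007273314138892239)])
```

The aluminium chute is confirmed: three nuts are visible, and the fin-top height comes out at 66–69 mm against 65 expected. The fit gives:
- **Chute:** (0.535, -0.108), yaw -16°.
- **Tin:** (0.518, 0.128), yaw +5°.
- **Lip:** about z = 0.085–0.09.

Next is a move-row calculator.

```bash
cat > mv.py <<'E'
import sys
from h import *
from workcell import manip
def tool(az,tilt=0): # tool x at azimuth az (deg); tilt lifts chute's +x end
    D=R.from_euler('z',az-90,degrees=True)*R.from_euler('y',-tilt,degrees=True)
    return D*R.from_matrix(np.array([[0,1,0],[1,0,0],[0,0,-1.]]))  # x->y, y->x, z->-z
def rel(p,Rt):
    o=manip.get_obs(); Rc=R.from_quat(o["ee_rot"])
    print("now",o["clock"],o["position"].round(4),"F",o["ft_force"].round(2),"g",round(float(o["grip_width"]),3),"q",o["joint_pos"].round(2))
    print("rotvec",np.degrees((Rc.inv()*Rt).as_rotvec()).round(2),"shift",Rc.inv().apply(np.array(p)-o["position"]).round(4))
if __name__=="__main__":
    x,y,z,az,t=map(float,sys.argv[1:6]); rel([x,y,z],tool(az,t))
E
python3 mv.py .561 -.1148 .16 74.1 0
```

```text
now 0.1 [0.2716 0.5625 0.2103] F [ 0.81 -0.05  0.59] g 1.001 q [-1.14  0.33 -0.06  1.46  0.02  1.35 -0.09]
rotvec [-0.    0.07 -9.87] shift [-0.484   0.5551  0.0509]
```

Call:
{"name": "move_arm", "arguments": {
  "moves": [
    [0,0,-9.9,-0.484,0.555,0,0.0854],
    [0,0,-9.9,-0.484,0.555,0,0.0854],
    [0,0,-9.9,-0.484,0.555,0,0.0854],
    [0,0,-9.9,-0.484,0.555,0,0.0854],
    [0,0,-9.9,-0.484,0.555,0,0.0854],
    [0,0,-9.9,-0.484,0.555,0,0.0854],
    [0,0,-9.9,-0.484,0.555,0,0.0854],
    [0,0,-9.9,-0.484,0.555,0,0.0854],
    [0,0,-9.9,-0.484,0.555,0,0.0854],
    [0,0,-9.9,-0.484,0.555,0,0.0854]
  ]
}}

```text
clock: 1.1
position: [0.4684, 0.101, 0.211]
ee_rot: [0.798, 0.603, 0.0, -0.0]
ft_force: [0.7, 1.0, -0.3]
grip_width: 1.001
```

```bash
python3 mv.py .561 -.1148 .16 74.1 0
```

```text
now 1.1 [0.4684 0.101  0.211 ] F [ 0.69  1.04 -0.28] g 1.001 q [-0.6  -0.    0.3   1.85  0.    1.3   0.99]
rotvec [-0.   -0.02  0.03] shift [-0.1823  0.1481  0.0509]
```

Call:
{"name": "move_arm", "arguments": {
  "moves": [
    [0,0,0,-0.182,0.148,0.05,0.0854],
    [0,0,0,-0.182,0.148,0.05,0.0854],
    [0,0,0,-0.182,0.148,0.05,0.0854],
    [0,0,0,-0.182,0.148,0.05,0.0854],
    [0,0,0,-0.182,0.148,0.05,0.0854],
    [0,0,0,-0.182,0.148,0.05,0.0854],
    [0,0,0,-0.182,0.148,0.05,0.0854],
    [0,0,0,-0.182,0.148,0.05,0.0854]
  ]
}}

```text
clock: 1.9
position: [0.5606, -0.1112, 0.1609]
ee_rot: [0.798, 0.603, 0.0, -0.0]
ft_force: [0.3, 0.7, -0.8]
grip_width: 0.997
```

```bash
python3 mv.py .561 -.1148 .033 74.1 0
python3 - <<'E'
from h import *
from workcell import cams
p=cams.camera_params("wrist"); a=cams.camera("wrist"); cv2.imwrite("pics/w1.png",a[:,:,::-1])
print(p["xyz"],p["rotation"])
Rz=R.from_euler('z',-15.88,degrees=True)
for X in([50,0,65],[5,0,65],[0,18,27],[0,-18,27],[-85,18,24],[-85,-18,24]): print(X,proj(p,Rz.apply(np.array(X)/1000)+[.5346,-.1077,0])[0].round(1))
E
```

```text
now 1.9 [ 0.5606 -0.1112  0.1609] F [ 0.26  0.66 -0.81] g 0.997 q [-0.31  0.26  0.51  1.7  -0.14  1.22  1.52]
rotvec [-0.03 -0.03  0.11] shift [-0.0034  0.0014  0.1279]
[ 0.49518301 -0.09231054  0.32473405] [-0.10711913 -0.08132407  0.59759268  0.79043967]
[50, 0, 65] [311.  267.2]
[5, 0, 65] [310.8 208.3]
[0, 18, 27] [333.5 194. ]
[0, -18, 27] [289.5 194. ]
[-85, 18, 24] [334.6  84.5]
[-85, -18, 24] [288.1  84.4]
```

View pics/w1.png

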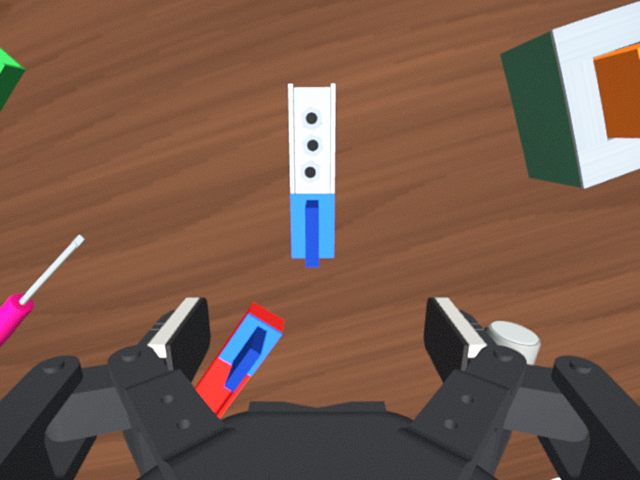

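The prediction matches the wrist picture within about 1 px: fin ends (312,207)/(312,267), spout corners (289,84)/(335,84). I'm going down now.

Call:
{"name": "move_arm", "arguments": {
  "moves": [
    [0,0,0,0,0,0.0,0.06],
    [0,0,0,0,0,0.04,0.06],
    [0,0,0,0,0,0.08,0.06],
    [0,0,0,0,0,0.1,0.06],
    [0,0,0,0,0,0.1,0.06],
    [0,0,0,0,0,0.1,0.06]
  ],
  "grip_force": 100
}}

```text
clock: 2.55
position: [0.5612, -0.112, 0.0619]
ee_rot: [0.798, 0.603, 0.0, 0.0]
ft_force: [0.5, -0.1, 0.7]
grip_width: 0.704
```

```bash
python3 mv.py .561 -.1148 .033 74.1 0
```

```text
now 2.55 [ 0.5612 -0.112   0.0619] F [ 0.46 -0.13  0.69] g 0.704 q [-0.28  0.37  0.48  1.8  -0.2   1.02  1.57]
rotvec [ 0.03 -0.01  0.07] shift [-0.0027  0.0006  0.0289]
```

Call:
{"name": "move_arm", "arguments": {
  "moves": [
    [0,0,0,-0.002,0,0.015,0.06],
    [0,0,0,-0.002,0,0.029,0.06],
    [0,0,0,-0.002,0,0.029,0.06],
    [0,0,0,-0.002,0,0.029,0],
    [0,0,0,-0.002,0,0.029,0],
    [0,0,0,-0.002,0,0.029,0],
    [0,0,0,-0.002,0,0.029,0],
    [0,0,0,-0.002,0,0.029,0],
    [0,0,0,-0.002,0,0.029,0],
    [0,0,0,-0.002,0,0.029,0]
  ],
  "grip_force": 100
}}

```text
clock: 3.55
position: [0.5606, -0.1147, 0.0326]
ee_rot: [0.798, 0.603, 0.0, 0.0]
ft_force: [-1.7, -0.7, 5.3]
grip_width: 0.082
```

```bash
python3 mv.py .561 -.1148 .16 74.1 0
```

```text
now 3.55 [ 0.5606 -0.1147  0.0326] F [-1.68 -0.75  5.27] g 0.082 q [-0.27  0.41  0.47  1.82 -0.22  0.97  1.59]
rotvec [ 0.05 -0.01  0.02] shift [ 0.      0.0005 -0.1274]
```

Call:
{"name": "move_arm", "arguments": {
  "moves": [
    [0,0,0,0,0,0,0],
    [0,0,0,0,0,-0.005,0],
    [0,0,0,0,0,-0.015,0],
    [0,0,0,0,0,-0.03,0],
    [0,0,0,0,0,-0.05,0],
    [0,0,0,0,0,-0.07,0],
    [0,0,0,0,0,-0.09,0],
    [0,0,0,0,0,-0.105,0],
    [0,0,0,0,0,-0.115,0],
    [0,0,0,0,0,-0.12,0]
  ]
}}

```text
clock: 4.55
position: [0.5605, -0.1144, 0.1531]
ee_rot: [0.798, 0.603, 0.001, 0.0]
ft_force: [-0.3, -0.3, -1.3]
grip_width: 0.081
```

```bash
python3 mv.py .561 -.1148 .16 74.1 0
```

```text
now 4.55 [ 0.5605 -0.1144  0.1531] F [-0.34 -0.33 -1.26] g 0.081 q [-0.31  0.27  0.51  1.71 -0.14  1.2   1.53]
rotvec [ 0.06 -0.03  0.03] shift [-0.0003  0.0006 -0.0069]
```

```bash
cat > pour.py <<'E'
import sys
from mv import *
# args: tilt, contact height, s (mm from spout to contact), dy
def tgt(t,h,s,dy=0,zc=.0326):
    a=np.radians(t); L=.027+.085-s/1000
    v=R.from_euler('z',5.01,degrees=True).apply([L*np.cos(a)-zc*np.sin(a)+.022,dy,L*np.sin(a)+zc*np.cos(a)])
    return np.array([.5177,.1282,h])+v
t,h,s=map(float,sys.argv[1:4]); dy=float(sys.argv[4]) if len(sys.argv)>4 else 0
p=tgt(t,h,s,dy); print(p.round(4)); rel(p,tool(95.01,t))
E
python3 pour.py 5 .135 10
```

```text
[0.638  0.1387 0.1764]
now 4.55 [ 0.5605 -0.1144  0.1531] F [-0.34 -0.33 -1.26] g 0.081 q [-0.31  0.27  0.51  1.71 -0.14  1.2   1.53]
rotvec [ -4.88   0.9  -20.87] shift [ 0.2647  0.0053 -0.0231]
```

Call:
{"name": "move_arm", "arguments": {
  "moves": [
    [-0.1,0,-0.5,0.004,0,-0.005,0],
    [-0.3,0,-1.3,0.013,0,-0.013,0],
    [-0.6,0.1,-2.4,0.028,0,-0.02,0],
    [-1.0,0.2,-4.0,0.047,0.001,-0.025,0],
    [-1.4,0.3,-5.5,0.067,0.001,-0.028,0],
    [-1.8,0.4,-7.2,0.087,0.001,-0.03,0],
    [-2.2,0.4,-8.7,0.106,0.002,-0.03,0],
    [-2.5,0.5,-9.8,0.12,0.002,-0.03,0],
    [-2.7,0.5,-10.6,0.129,0.002,-0.03,0],
    [-2.7,0.5,-10.8,0.133,0.002,-0.03,0]
  ]
}}

```text
clock: 5.55
position: [0.5986, 0.014, 0.1817]
ee_rot: [0.737, 0.676, 0.018, 0.016]
ft_force: [-0.5, 0.4, -2.7]
grip_width: 0.076
```

```bash
python3 pour.py 5 .135 10
```

```text
[0.638  0.1387 0.1764]
now 5.55 [0.5986 0.014  0.1817] F [-0.48  0.35 -2.69] g 0.076 q [-0.45  0.26  0.42  1.64 -0.11  1.21  1.47]
rotvec [-2.26  0.43 -9.98] shift [0.1277 0.0282 0.0072]
```

Call:
{"name": "move_arm", "arguments": {
  "moves": [
    [-0.1,0,-0.3,0.004,0.001,0,0],
    [-0.3,0.1,-1.1,0.014,0.003,0,0],
    [-0.5,0.1,-2.2,0.028,0.006,0,0],
    [-0.8,0.1,-3.5,0.045,0.01,0,0],
    [-1.1,0.2,-5.0,0.064,0.014,0,0],
    [-1.5,0.3,-6.5,0.083,0.018,0,0],
    [-1.8,0.3,-8.0,0.102,0.022,0,0],
    [-2.1,0.4,-9.1,0.116,0.025,0,0],
    [-2.2,0.4,-9.8,0.124,0.027,0,0],
    [-2.3,0.4,-10.0,0.128,0.028,0,0]
  ]
}}

```text
clock: 6.55
position: [0.6379, 0.1389, 0.1837]
ee_rot: [0.675, 0.737, 0.032, 0.03]
ft_force: [0.4, -0.0, -2.1]
grip_width: 0.081
```

```bash
python3 - <<'E'
from h import *
from workcell import cams
p=cams.camera_params("wrist"); a=cams.camera("wrist"); s=cams.camera("scene"); t=cams.camera("top")
cv2.imwrite("pics/w2.png",a[:,:,::-1]); cv2.imwrite("pics/s2.png",s[:,:,::-1]); cv2.imwrite("pics/t2.png",t[:,:,::-1])
print(p)
crop(a,220,0,180,200,3,"pics/w2c.png")
c=cv2.imread("pics/w2c.png"); d=cv2.resize(s[215:300,330:410,::-1],None,fx=3,fy=3,interpolation=cv2.INTER_CUBIC)
o=np.zeros((600,790,3),np.uint8); o[:,:540]=c; o[:255,545:785]=d; o[300:585,545:785]=cv2.resize(t[220:315,230:310,::-1],(240,285),interpolation=cv2.INTER_CUBIC)
cv2.imwrite("pics/c2.png",o)
E
python3 pour.py 5 .135 10
```

```text
{'fx': 364.2828433923017, 'fy': 364.2828433923017, 'cx': 316.6577747170921, 'cy': 241.25503179651747, 'dist_coeffs': array([-0.06920974,  0.        ,  0.        ,  0.        ,  0.        ]), 'xyz': array([0.55596783, 0.13243279, 0.34094647]), 'rotation': array([-0.12074339, -0.13114715,  0.72545403,  0.66478411])}
[0.638  0.1387 0.1764]
now 6.7 [0.6377 0.1374 0.1839] F [ 0.1  -0.56 -2.96] g 0.082 q [-0.56  0.34  0.34  1.53 -0.1   1.2   1.45]
rotvec [ 0.05  0.07 -0.12] shift [ 0.0014 -0.0003  0.0075]
```

View pics/c2.png

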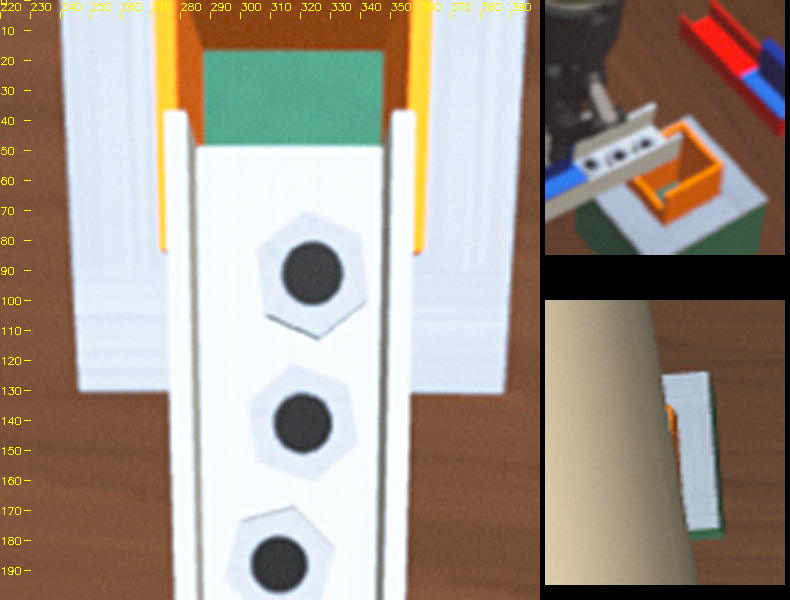

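Run:
```python
from h import *
p={'fx':364.2828433923017,'fy':364.2828433923017,'cx':316.6577747170921,'cy':241.25503179651747,'dist_coeffs':np.array([-0.06920974,0,0,0,0]),'xyz':np.array([0.55596783,0.13243279,0.34094647]),'rotation':np.array([-0.12074339,-0.13114715,0.72545403,0.66478411])}
Ri=R.from_euler('z',-5.01,degrees=True)
f=lambda uv,z:(Ri.apply(atz(ray(p,uv),z)-[.5177,.1282,0])*1000).round(1)
print("spoutfloor",f((316.7,48.7),.1446),"L",f((275,37),.1655),"R",f((359,37),.1655))
print("tin edge(55,±50)",f((246,130),.073),f((388,130.5),.073))
for H in(.105,.11,.115): print("neck end (26,±26)",f((273.5,83),H),f((361,83),H))
```

```text
spoutfloor [ 11.6   0.7 144.6] L [  9.6 -17.3 165.5] R [  9.7  19.1 165.5]
tin edge(55,±50) [ 54.4 -49.6  73. ] [54.8 51.4 73. ]
neck end (26,±26) [ 25.1 -25.3 105. ] [ 25.1  27.4 105. ]
neck end (26,±26) [ 25.4 -24.8 110. ] [ 25.4  26.8 110. ]
neck end (26,±26) [ 25.6 -24.2 115. ] [ 25.7  26.3 115. ]
```

The spout is centred and parallel between the neck walls, 10–11 mm past the lip's inner edge (spout corners at px (275,37)/(359,37)). All three nuts are still in place. I'll lower it to just above the lip.

Call:
{"name": "move_arm", "arguments": {
  "moves": [
    [0,0,0,0,-0.0005,0.005,0],
    [0,0,0,0,-0.001,0.014,0],
    [0,0,0,0,-0.002,0.025,0],
    [0,0,0,0,-0.003,0.034,0],
    [0,0,0,0,-0.0035,0.041,0],
    [0,0,0,0,-0.0039,0.0448,0],
    [0,0,0,0,-0.0039,0.0448,0],
    [0,0,0,0,-0.0039,0.0448,0]
  ]
}}

```text
clock: 7.5
position: [0.6379, 0.138, 0.1392]
ee_rot: [0.675, 0.736, 0.032, 0.03]
ft_force: [0.2, -0.2, -2.5]
grip_width: 0.08
```

```bash
python3 - <<'E'
from workcell import manip
o=manip.get_obs();print(o["ft_force"],o["torque"])
E
python3 pour.py 5 .09 10 -.0014
```

```text
[ 0.2452546  -0.21118416 -2.54793623] [0.12704099 0.03770231 0.08581732]
[0.6381 0.1374 0.1314]
now 7.5 [0.6379 0.138  0.1392] F [ 0.25 -0.21 -2.55] g 0.08 q [-0.55  0.38  0.33  1.58 -0.12  1.11  1.45]
rotvec [ 0.08  0.04 -0.07] shift [-0.0007 -0.0006  0.0078]
```

Call:
{"name": "move_arm", "arguments": {
  "moves": [
    [0,0,0,0,-0.0001,0.001,0],
    [0,0,0,0,-0.0002,0.002,0],
    [0,0,0,0,-0.0003,0.003,0],
    [0,0,0,0,-0.0004,0.004,0],
    [0,0,0,0,-0.0004,0.005,0],
    [0,0,0,0,-0.0004,0.005,0]
  ]
}}

```text
clock: 8.1
position: [0.6377, 0.138, 0.1337]
ee_rot: [0.675, 0.736, 0.032, 0.03]
ft_force: [0.1, -0.2, -1.7]
grip_width: 0.08
```

Call:
{"name": "move_arm", "arguments": {
  "moves": [
    [0,0,0,0,-0.0001,0.001,0],
    [0,0,0,0,-0.0002,0.002,0],
    [0,0,0,0,-0.0002,0.002,0]
  ]
}}

```text
clock: 8.4
position: [0.6377, 0.138, 0.1317]
ee_rot: [0.675, 0.736, 0.032, 0.03]
ft_force: [0.2, -0.0, -2.3]
grip_width: 0.082
```

Call:
{"name": "move_arm", "arguments": {
  "moves": [
    [0,0,0,0,-0.0001,0.001,0],
    [0,0,0,0,-0.0001,0.001,0],
    [0,0,0,0,-0.0001,0.001,0]
  ]
}}

```text
clock: 8.7
position: [0.6378, 0.138, 0.1309]
ee_rot: [0.675, 0.736, 0.032, 0.03]
ft_force: [-0.7, 0.6, -1.6]
grip_width: 0.082
```

Call:
{"name": "move_arm", "arguments": {
  "moves": [
    [0,0,0,0,-0.0001,0.001,0],
    [0,0,0,0,-0.0001,0.001,0],
    [0,0,0,0,-0.0001,0.001,0]
  ]
}}

```text
clock: 9.0
position: [0.6377, 0.138, 0.1298]
ee_rot: [0.675, 0.736, 0.032, 0.03]
ft_force: [-0.5, 0.6, -2.2]
grip_width: 0.084
```

```bash
cat > f.py <<'E'
from workcell import manip
o=manip.get_obs();print(o["clock"],o["position"].round(4),o["ft_force"].round(2),o["torque"].round(3))
E
python3 f.py
```

```text
9.0 [0.6377 0.138  0.1298] [-0.53  0.62 -2.17] [-0.006  0.027 -0.015]
```

Call:
{"name": "move_arm", "arguments": {
  "moves": [
    [0,0,0,0,-0.0001,0.001,0],
    [0,0,0,0,-0.0001,0.001,0],
    [0,0,0,0,-0.0001,0.001,0]
  ]
}}

```text
clock: 9.3
position: [0.6378, 0.138, 0.129]
ee_rot: [0.675, 0.736, 0.032, 0.03]
ft_force: [-0.4, 0.5, -0.9]
grip_width: 0.078
```

```bash
python3 f.py
```

```text
9.3 [0.6378 0.138  0.129 ] [-0.4   0.47 -0.94] [0.062 0.194 0.055]
```

Call:
{"name": "move_arm", "arguments": {
  "moves": [
    [0,0,0,0,0,0.0005,0],
    [0,0,0,0,0,0.0005,0],
    [0,0,0,0,0,0.0005,0]
  ]
}}

```text
clock: 9.6
position: [0.6378, 0.138, 0.1285]
ee_rot: [0.675, 0.736, 0.032, 0.03]
ft_force: [-0.1, -1.0, 0.1]
grip_width: 0.08
```

```bash
python3 f.py
```

```text
9.6 [0.6378 0.138  0.1285] [-0.13 -0.96  0.07] [0.044 0.281 0.065]
```

The contact is confirmed: Fz rose 2.3 N and the moment by 0.25 Nm, which matches a load at the spout's lever arm. That puts the lip at about z = 0.088. Now I'll tilt about the contact.

```bash
cat > tilt.py <<'E'
import sys
import numpy as np
t0,t1,st,s,dz=map(float,sys.argv[1:6]) # deg, deg, step, s mm, extra lift mm over the course
def P(t,zc=.0326):
    a=np.radians(t); L=.112-s/1000
    return np.array([L*np.cos(a)-zc*np.sin(a),L*np.sin(a)+zc*np.cos(a)])
a=np.radians(t0)
for t in np.arange(t0+np.sign(t1-t0)*st,t1+np.sign(t1-t0)*.01,np.sign(t1-t0)*st):
    d=P(t)-P(t0)+[0,dz/1000*(t-t0)/(t1-t0)]
    print([round(t0-t,1),0,0,0,round(d[0]*np.cos(a)+d[1]*np.sin(a),4),round(d[0]*np.sin(a)-d[1]*np.cos(a),4),0],end=", ")
print()
E
python3 tilt.py 5 11 1 10 0; python3 f.py
```

```text
[np.float64(-1.0), 0, 0, 0, np.float64(-0.0006), np.float64(-0.0018), 0], [np.float64(-2.0), 0, 0, 0, np.float64(-0.0012), np.float64(-0.0035), 0], [np.float64(-3.0), 0, 0, 0, np.float64(-0.0018), np.float64(-0.0053), 0], [np.float64(-4.0), 0, 0, 0, np.float64(-0.0025), np.float64(-0.007), 0], [np.float64(-5.0), 0, 0, 0, np.float64(-0.0032), np.float64(-0.0088), 0], [np.float64(-6.0), 0, 0, 0, np.float64(-0.004), np.float64(-0.0105), 0], 
9.6 [0.6378 0.138  0.1285] [-0.13 -0.96  0.07] [0.044 0.281 0.065]
```

Call:
{"name": "move_arm", "arguments": {
  "moves": [
    [-1,0,0,0,-0.0006,-0.0018,0],
    [-2,0,0,0,-0.0012,-0.0035,0],
    [-3,0,0,0,-0.0018,-0.0053,0],
    [-4,0,0,0,-0.0025,-0.007,0],
    [-4,0,0,0,-0.0025,-0.007,0],
    [-4,0,0,0,-0.0025,-0.007,0]
  ]
}}

```text
clock: 10.2
position: [0.6345, 0.1379, 0.1353]
ee_rot: [0.674, 0.735, 0.058, 0.054]
ft_force: [-0.1, -0.1, -0.1]
grip_width: 0.085
```

```bash
python3 f.py;  python3 tilt.py 9 15 1 10 0 | sed 's/np.float64//g'
```

```text
10.2 [0.6345 0.1379 0.1353] [-0.15 -0.08 -0.11] [ 0.007  0.346 -0.034]
[(-1.0), 0, 0, 0, (-0.0006), (-0.0018), 0], [(-2.0), 0, 0, 0, (-0.0012), (-0.0035), 0], [(-3.0), 0, 0, 0, (-0.0018), (-0.0053), 0], [(-4.0), 0, 0, 0, (-0.0025), (-0.007), 0], [(-5.0), 0, 0, 0, (-0.0032), (-0.0088), 0], [(-6.0), 0, 0, 0, (-0.004), (-0.0105), 0],
```

Contact is steady at about 2–3 N. I'll continue.

Call:
{"name": "move_arm", "arguments": {
  "moves": [
    [-1,0,0,0,-0.0006,-0.0018,0],
    [-2,0,0,0,-0.0012,-0.0035,0],
    [-3,0,0,0,-0.0018,-0.0053,0],
    [-4,0,0,0,-0.0025,-0.007,0],
    [-5,0,0,0,-0.0032,-0.0088,0],
    [-5,0,0,0,-0.0032,-0.0088,0],
    [-5,0,0,0,-0.0032,-0.0088,0]
  ]
}}

```text
clock: 10.9
position: [0.63, 0.1374, 0.1434]
ee_rot: [0.671, 0.731, 0.09, 0.083]
ft_force: [-1.1, -0.1, -0.1]
grip_width: 0.081
```

```bash
python3 f.py;  python3 tilt.py 14 20 1 10 0 | sed 's/np.float64//g'
```

```text
10.9 [0.63   0.1374 0.1434] [-1.09 -0.09 -0.09] [-0.078  0.51  -0.084]
[(-1.0), 0, 0, 0, (-0.0006), (-0.0018), 0], [(-2.0), 0, 0, 0, (-0.0012), (-0.0035), 0], [(-3.0), 0, 0, 0, (-0.0018), (-0.0053), 0], [(-4.0), 0, 0, 0, (-0.0025), (-0.007), 0], [(-5.0), 0, 0, 0, (-0.0032), (-0.0088), 0], [(-6.0), 0, 0, 0, (-0.004), (-0.0105), 0],
```

Call:
{"name": "move_arm", "arguments": {
  "moves": [
    [-1,0,0,0,-0.0006,-0.0018,0],
    [-2,0,0,0,-0.0012,-0.0036,0],
    [-3,0,0,0,-0.0018,-0.0054,0],
    [-4,0,0,0,-0.0025,-0.0072,0],
    [-5,0,0,0,-0.0032,-0.009,0],
    [-5,0,0,0,-0.0032,-0.009,0],
    [-5,0,0,0,-0.0032,-0.009,0]
  ]
}}

```text
clock: 11.6
position: [0.6248, 0.137, 0.1513]
ee_rot: [0.667, 0.727, 0.122, 0.112]
ft_force: [-0.1, 0.5, -1.3]
grip_width: 0.081
```

```bash
python3 f.py
python3 - <<'E'
from h import *
from workcell import cams
a=cams.camera("wrist"); s=cams.camera("scene"); cv2.imwrite("pics/w3.png",a[:,:,::-1])
o=np.zeros((500,800,3),np.uint8); o[:,:400]=cv2.resize(a[0:250,220:420,::-1],(400,500),interpolation=cv2.INTER_CUBIC)
o[:400,405:]=cv2.resize(s[215:315,320:419,::-1],(395,400),interpolation=cv2.INTER_CUBIC); cv2.imwrite("pics/c3.png",o)
E
```

```text
11.6 [0.6248 0.137  0.1513] [-0.06  0.52 -1.28] [-0.09   0.525 -0.107]
```

View pics/c3.png

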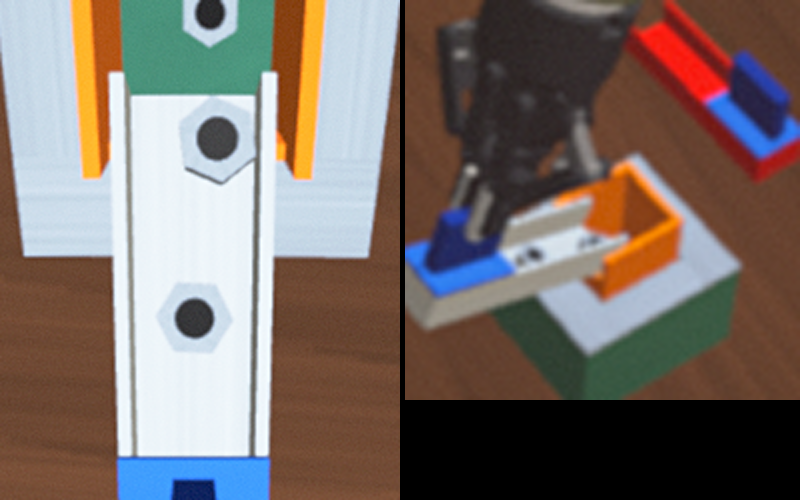

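One nut is in the tin, one is at the spout and one is still lying mid-trough. The contact has become light (about 1 N), so I'll press down a touch and tilt further.

```bash
python3 f.py;  python3 tilt.py 19 25 1 10 -0.6 | sed 's/np.float64//g'
```

```text
11.7 [0.625  0.1369 0.1513] [ 0.32 -0.46  0.33] [-0.084  0.538 -0.116]
[(-1.0), 0, 0, 0, (-0.0006), (-0.0017), 0], [(-2.0), 0, 0, 0, (-0.0013), (-0.0034), 0], [(-3.0), 0, 0, 0, (-0.0019), (-0.005), 0], [(-4.0), 0, 0, 0, (-0.0027), (-0.0067), 0], [(-5.0), 0, 0, 0, (-0.0034), (-0.0083), 0], [(-6.0), 0, 0, 0, (-0.0042), (-0.0099), 0],
```

Call:
{"name": "move_arm", "arguments": {
  "moves": [
    [-1,0,0,0.0003,-0.0006,-0.0018,0],
    [-2,0,0,0.0006,-0.0013,-0.0035,0],
    [-3,0,0,0.001,-0.0019,-0.0052,0],
    [-4,0,0,0.001,-0.0027,-0.007,0],
    [-4,0,0,0.001,-0.0027,-0.007,0],
    [-4,0,0,0.001,-0.0027,-0.007,0],
    [-4,0,0,0.001,-0.0027,-0.007,0]
  ]
}}

```text
clock: 12.4
position: [0.6199, 0.1375, 0.1569]
ee_rot: [0.662, 0.722, 0.147, 0.135]
ft_force: [-0.7, 0.0, -0.1]
grip_width: 0.083
```

```bash
python3 f.py;  python3 tilt.py 23 29 1 10 0 | sed 's/np.float64//g'
```

```text
12.4 [0.6199 0.1375 0.1569] [-0.66  0.02 -0.11] [-0.01   0.745 -0.022]
[(-1.0), 0, 0, 0, (-0.0006), (-0.0018), 0], [(-2.0), 0, 0, 0, (-0.0012), (-0.0035), 0], [(-3.0), 0, 0, 0, (-0.0018), (-0.0053), 0], [(-4.0), 0, 0, 0, (-0.0025), (-0.007), 0], [(-5.0), 0, 0, 0, (-0.0032), (-0.0088), 0], [(-6.0), 0, 0, 0, (-0.004), (-0.0105), 0],
```

Call:
{"name": "move_arm", "arguments": {
  "moves": [
    [-1,0,0,0,-0.0006,-0.0018,0],
    [-2,0,0,0,-0.0012,-0.0035,0],
    [-3,0,0,0,-0.0018,-0.0053,0],
    [-4,0,0,0,-0.0025,-0.007,0],
    [-5,0,0,0,-0.0032,-0.0088,0],
    [-5,0,0,0,-0.0032,-0.0088,0],
    [-5,0,0,0,-0.0032,-0.0088,0],
    [-5,0,0,0,-0.0032,-0.0088,0]
  ]
}}

```text
clock: 13.2
position: [0.6136, 0.1369, 0.1638]
ee_rot: [0.656, 0.715, 0.178, 0.164]
ft_force: [-1.3, 0.7, -0.6]
grip_width: 0.081
```

```bash
python3 f.py
python3 - <<'E'
from h import *
from workcell import cams
a=cams.camera("wrist"); s=cams.camera("scene"); cv2.imwrite("pics/w4.png",a[:,:,::-1])
o=np.zeros((500,800,3),np.uint8); o[:,:400]=cv2.resize(a[0:250,220:420,::-1],(400,500),interpolation=cv2.INTER_CUBIC)
o[:400,405:]=cv2.resize(s[215:315,320:419,::-1],(395,400),interpolation=cv2.INTER_CUBIC); cv2.imwrite("pics/c4.png",o)
E
python3 f.py
```

```text
13.2 [0.6136 0.1369 0.1638] [-1.26  0.68 -0.58] [-0.053  0.752 -0.028]
13.3 [0.6136 0.1369 0.1637] [-0.2   0.25 -1.83] [-0.016  0.82   0.038]
```

View pics/c4.png

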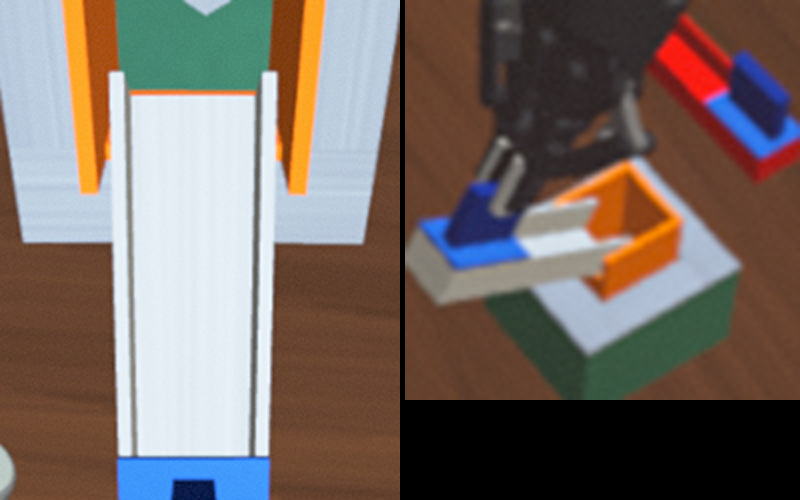

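The trough is empty, and the scene crop shows no nut outside the tin. I'll lift straight off, then count the nuts in the tin from above.

Call:
{"name": "move_arm", "arguments": {
  "moves": [
    [0,0,0,0,0.0023,-0.0044,0],
    [0,0,0,0,0.007,-0.0132,0],
    [0,0,0,0,0.0141,-0.0265,0],
    [0,0,0,0,0.0235,-0.0441,0],
    [0,0,0,0,0.033,-0.0618,0],
    [0,0,0,0,0.0376,-0.0706,0],
    [0,0,0,0,0.0376,-0.0706,0]
  ]
}}

```text
clock: 14.0
position: [0.6144, 0.1373, 0.246]
ee_rot: [0.656, 0.715, 0.18, 0.165]
ft_force: [-0.3, 0.3, -2.0]
grip_width: 0.079
```

```bash
python3 f.py; python3 mv.py .66 .05 .20 90 0
python3 - <<'E'
from h import *
from workcell import cams
s=cams.camera("scene"); t=cams.camera("top"); a=cams.camera("wrist")
for n,i in(("s5",s),("t5",t),("w5",a)): cv2.imwrite(f"pics/{n}.png",i[:,:,::-1])
E
```

```text
14.0 [0.6144 0.1373 0.246 ] [-0.33  0.33 -1.97] [-0.111  0.698 -0.012]
now 14.0 [0.6144 0.1373 0.246 ] F [-0.33  0.33 -1.97] g 0.079 q [-0.7  -0.05  0.33  1.9   0.2   0.82  1.18]
rotvec [28.2  -1.26  4.83] shift [-0.0909  0.0117  0.0584]
```

```bash
python3 mv.py .561 -.1148 .12 74.1 0
```

```text
now 14.15 [0.6131 0.1368 0.2427] F [ 0.2   0.17 -2.44] g 0.084 q [-0.7  -0.04  0.33  1.91  0.2   0.81  1.18]
rotvec [27.67 -5.03 20.44] shift [-0.2461 -0.1227  0.0741]
```

Call:
{"name": "move_arm", "arguments": {
  "moves": [
    [3,-0.5,2.2,-0.01,-0.003,0,0],
    [6,-1,4.4,-0.03,-0.01,0,0],
    [9,-1.5,6.6,-0.055,-0.019,0.001,0],
    [12,-2.1,8.8,-0.085,-0.029,0.001,0],
    [15,-2.7,11,-0.115,-0.04,0.002,0],
    [18,-3.3,13.3,-0.145,-0.05,0.002,0],
    [21,-3.8,15.5,-0.175,-0.061,0.003,0],
    [24,-4.3,17.7,-0.205,-0.071,0.003,0],
    [26.5,-4.8,19.6,-0.23,-0.08,0.0035,0],
    [27.7,-5,20.4,-0.246,-0.085,0.0035,0]
  ]
}}

```text
clock: 15.15
position: [0.5609, -0.1167, 0.1995]
ee_rot: [0.799, 0.602, -0.001, -0.001]
ft_force: [0.1, -0.0, -2.5]
grip_width: 0.083
```

Call:
{"name": "move_arm", "arguments": {
  "moves": [
    [0,0,0,0,0,0,0],
    [0,0,0,0,0,0,0],
    [0,0,0,0,0,0,0]
  ]
}}

```text
clock: 15.45
position: [0.5619, -0.1129, 0.2008]
ee_rot: [0.797, 0.604, 0.001, -0.0]
ft_force: [-0.4, 0.3, -2.2]
grip_width: 0.083
```

```bash
python3 f.py; python3 mv.py .561 -.1148 .05 74.1 0
python3 - <<'E'
from h import *
from workcell import cams
s=cams.camera("scene"); t=cams.camera("top"); a=cams.camera("wrist")
for n,i in(("s6",s),("t6",t),("w6",a)): cv2.imwrite(f"pics/{n}.png",i[:,:,::-1])
o=np.zeros((600,800,3),np.uint8)
o[:300,:400]=cv2.resize(t[240:300,225:305,::-1],(400,300),interpolation=cv2.INTER_CUBIC)
o[:300,400:]=cv2.resize(s[205:295,280:400,::-1],(400,300),interpolation=cv2.INTER_CUBIC)
o[300:,:400]=cv2.resize(a[:,:,::-1],(400,300),interpolation=cv2.INTER_AREA)
w=cv2.imread("pics/w5.png"); o[300:,400:]=cv2.resize(w[0:150,220:420],(400,300),interpolation=cv2.INTER_CUBIC)
cv2.imwrite("pics/c6.png",o)
E
```

```text
15.45 [ 0.5619 -0.1129  0.2008] [-0.37  0.27 -2.19] [ 0.033 -0.09   0.018]
now 15.45 [ 0.5619 -0.1129  0.2008] F [-0.37  0.27 -2.19] g 0.083 q [-0.38  0.24  0.59  1.65 -0.14  1.3   1.53]
rotvec [ 0.06 -0.11  0.18] shift [-0.0024 -0.0005  0.1508]
```

View pics/c6.png

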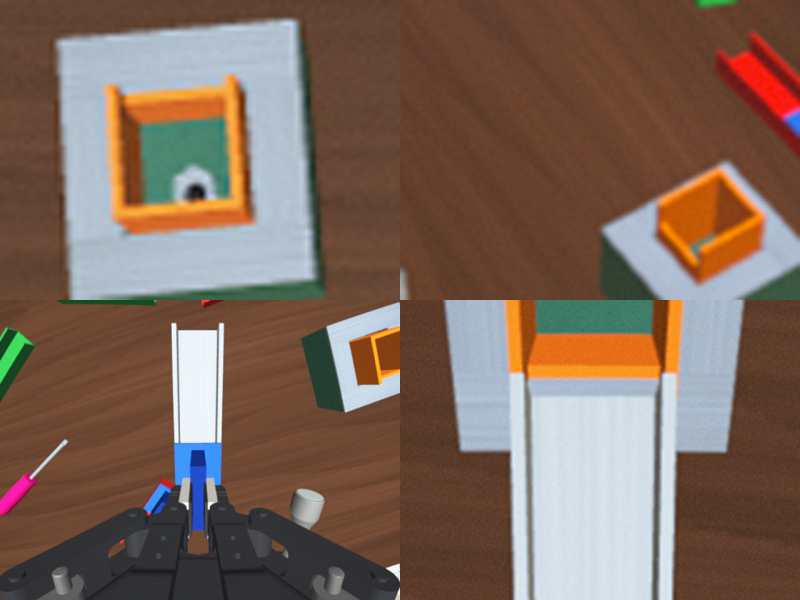

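The trough is empty. One nut is visible in the tin through the neck, and none is outside in these crops; the other two may be under the tin's top plate. Next I'll set the chute down near its first place.

Call:
{"name": "move_arm", "arguments": {
  "moves": [
    [0,0,0,-0.002,0,0.01,0],
    [0,0,0,-0.002,0,0.03,0],
    [0,0,0,-0.002,0,0.055,0],
    [0,0,0,-0.002,0,0.08,0],
    [0,0,0,-0.002,0,0.105,0],
    [0,0,0,-0.002,0,0.13,0],
    [0,0,0,-0.002,0,0.145,0],
    [0,0,0,-0.002,0,0.155,0],
    [0,0,0,-0.002,0,0.16,0],
    [0,0,0,-0.002,0,0.16,0]
  ]
}}

```text
clock: 16.6
position: [0.5613, -0.1162, 0.0409]
ee_rot: [0.798, 0.603, 0.001, -0.0]
ft_force: [0.4, -0.4, -1.5]
grip_width: 0.082
```

Call:
{"name": "move_arm", "arguments": {
  "moves": [
    [0,0,0,0,0,0.001,0],
    [0,0,0,0,0,0.002,0],
    [0,0,0,0,0,0.003,0],
    [0,0,0,0,0,0.004,0],
    [0,0,0,0,0,0.005,0],
    [0,0,0,0,0,0.005,0]
  ]
}}

```text
clock: 17.2
position: [0.5612, -0.1162, 0.0358]
ee_rot: [0.798, 0.603, 0.001, -0.0]
ft_force: [0.2, 0.1, -2.5]
grip_width: 0.082
```

```bash
python3 f.py
```

```text
17.2 [ 0.5612 -0.1162  0.0358] [ 0.25  0.05 -2.52] [-0.038 -0.041 -0.014]
```

Call:
{"name": "move_arm", "arguments": {
  "moves": [
    [0,0,0,0,0,0.001,0],
    [0,0,0,0,0,0.002,0],
    [0,0,0,0,0,0.0025,0],
    [0,0,0,0,0,0.0025,0]
  ]
}}

```text
clock: 17.6
position: [0.5613, -0.1162, 0.0333]
ee_rot: [0.798, 0.603, 0.001, -0.0]
ft_force: [0.4, -0.8, -1.4]
grip_width: 0.083
```

Call:
{"name": "move_arm", "arguments": {
  "moves": [
    [0,0,0,0,0,0.0005,0],
    [0,0,0,0,0,0.0005,0],
    [0,0,0,0,0,0.0005,0]
  ]
}}

```text
clock: 17.9
position: [0.5613, -0.1162, 0.0329]
ee_rot: [0.798, 0.603, 0.001, -0.0]
ft_force: [-0.6, -0.7, -0.7]
grip_width: 0.08
```

```bash
python3 f.py
```

```text
17.9 [ 0.5613 -0.1162  0.0329] [-0.55 -0.65 -0.73] [-0.012 -0.019  0.034]
```

Call:
{"name": "move_arm", "arguments": {
  "moves": [
    [0,0,0,0,0,0.0005,0],
    [0,0,0,0,0,0.0005,0],
    [0,0,0,0,0,0.0005,0.02],
    [0,0,0,0,0,0.0,0.04],
    [0,0,0,0,0,0.0,0.06],
    [0,0,0,0,0,0.0,0.06],
    [0,0,0,0,0,-0.01,0.06],
    [0,0,0,0,0,-0.04,0.06],
    [0,0,0,0,0,-0.08,0.06],
    [0,0,0,0,0,-0.13,0.06]
  ]
}}

```text
clock: 18.9
position: [0.5601, -0.1163, 0.1639]
ee_rot: [0.798, 0.603, -0.0, -0.001]
ft_force: [0.6, 0.7, -0.0]
grip_width: 0.7
```

```bash
python3 mv.py .52 .05 .25 74.1 0; python3 f.py
```

```text
now 18.9 [ 0.5601 -0.1163  0.1639] F [ 0.59  0.68 -0.02] g 0.7 q [-0.37  0.27  0.59  1.7  -0.16  1.23  1.55]
rotvec [-0.09 -0.02  0.03] shift [ 0.149  -0.0842 -0.086 ]
18.9 [ 0.5601 -0.1163  0.1639] [ 0.59  0.68 -0.02] [-0.009 -0.072  0.034]
```

```bash
python3 mv.py .67 .145 .26 95 0
```

```text
now 18.9 [ 0.5601 -0.1163  0.1639] F [ 0.59  0.68 -0.02] g 0.7 q [-0.37  0.27  0.59  1.7  -0.16  1.23  1.55]
rotvec [ -0.08  -0.04 -20.87] shift [ 0.2814  0.0341 -0.0961]
```

Call:
{"name": "move_arm", "arguments": {
  "moves": [
    [0,0,0,0,0,-0.03,0.06],
    [0,0,-2,0.03,0.005,-0.06,0.06],
    [0,0,-4,0.06,0.01,-0.09,0.06],
    [0,0,-8,0.1,0.015,-0.095,0.06],
    [0,0,-12,0.14,0.02,-0.095,0.06],
    [0,0,-15,0.18,0.025,-0.095,0.06],
    [0,0,-18,0.22,0.03,-0.095,0.06],
    [0,0,-20,0.255,0.034,-0.095,0.06],
    [0,0,-21,0.28,0.034,-0.095,0.06],
    [0,0,-21,0.28,0.034,-0.095,0.06]
  ]
}}

```text
clock: 19.9
position: [0.6701, 0.1487, 0.2579]
ee_rot: [0.672, 0.74, 0.001, -0.001]
ft_force: [-0.2, 1.1, -0.6]
grip_width: 0.707
```

Run:
```python
from h import *
from workcell import cams
s=cams.camera("scene"); a=cams.camera("wrist"); p=cams.camera_params("wrist"); print(p["xyz"],R.from_quat(p["rotation"]).apply([0,0,-1]))
cv2.imwrite("pics/s7.png",s[:,:,::-1]); cv2.imwrite("pics/w7.png",a[:,:,::-1])
q=proj(p,[.518,.128,.1])[0].astype(int); print(q)
x,y=max(q[0]-60,0),max(q[1]-60,0)
o=np.zeros((600,800,3),np.uint8)
o[:360,:480]=cv2.resize(s[:,:,::-1],(480,360),interpolation=cv2.INTER_AREA)
c=cv2.resize(a[y:y+130,x:x+120,::-1],None,fx=2.6,fy=2.6,interpolation=cv2.INTER_CUBIC); o[:c.shape[0],485:485+c.shape[1]]=c[:,:315]
c=cv2.resize(s[205:255,285:365,::-1],(384,240),interpolation=cv2.INTER_CUBIC); o[360:,:384]=c
cv2.imwrite("pics/c7.png",o)
```

```text
[0.6022123  0.13798644 0.42229513] [ 0.26696508  0.02404854 -0.9634061 ]
[313  33]
```

View pics/c7.png

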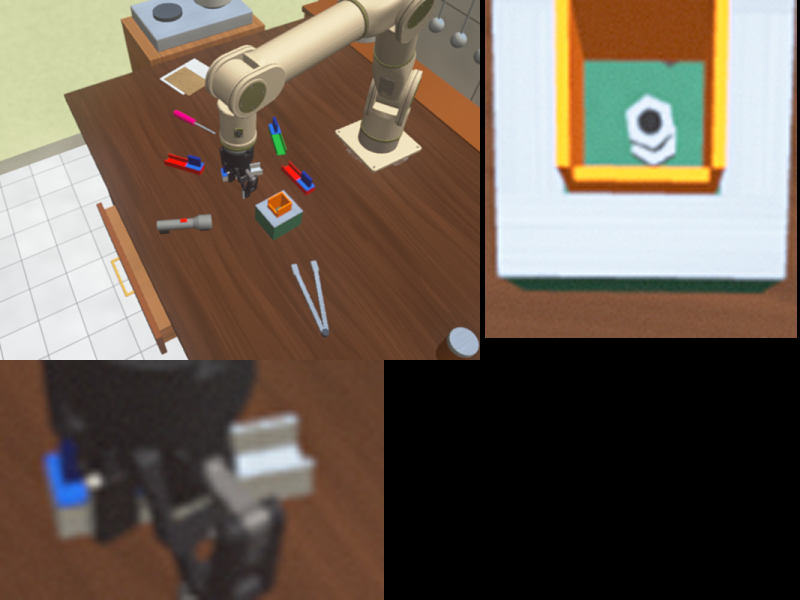

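All three nuts are in the tin: two stacked at crop (650,125), and the edge of a third at (670,63). I'll move the arm clear for a last check of the chute.

Call:
{"name": "move_arm", "arguments": {
  "moves": [
    [0,0,0,0.03,-0.01,0,0.06],
    [0,0,0,0.06,-0.03,0,0.06],
    [0,0,0,0.1,-0.06,0,0.06],
    [0,0,0,0.14,-0.09,0,0.06],
    [0,0,0,0.18,-0.12,0,0.06],
    [0,0,0,0.21,-0.14,0,0.06],
    [0,0,0,0.23,-0.15,0,0.06],
    [0,0,0,0.23,-0.15,0,0.06],
    [0,0,0,0.23,-0.15,0,0.06]
  ]
}}

```text
clock: 20.9
position: [0.5008, 0.3579, 0.2589]
ee_rot: [0.675, 0.738, 0.001, 0.0]
ft_force: [0.7, -0.5, 0.9]
grip_width: 0.701
```

```bash
python3 - <<'E'
from h import *
from workcell import cams
s=cams.camera("scene"); t=cams.camera("top")
cv2.imwrite("pics/s8.png",s[:,:,::-1]); cv2.imwrite("pics/t8.png",t[:,:,::-1])
o=np.zeros((600,800,3),np.uint8)
o[:360,:480]=cv2.resize(t[:,:,::-1],(480,360),interpolation=cv2.INTER_AREA)
o[:250,480:]=cv2.resize(s[205:255,285:349,::-1],(320,250),interpolation=cv2.INTER_CUBIC)
o[360:,:400]=cv2.resize(s[:,:,::-1],(400,240),interpolation=cv2.INTER_AREA)
o[255:600,500:780]=cv2.resize(t[235:315,340:405,::-1],(280,345),interpolation=cv2.INTER_CUBIC)
cv2.imwrite("pics/c8.png",o)
E
python3 f.py
```

```text
21.0 [0.5016 0.3571 0.2588] [-0.71 -0.18  0.67] [ 0.007 -0.014 -0.027]
```

View pics/c8.png

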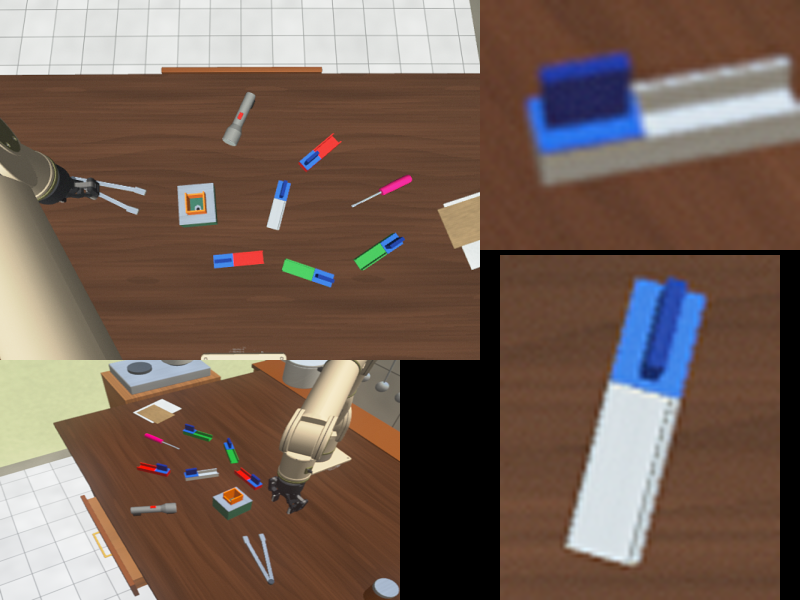

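The chute is empty, flat and upright at its first place. The torch, screwdriver and tongs have not moved, no nut is on the counter, and the arm is clear.

```bash
python3 -c "
from workcell import manip
print(manip.hand_in())"
```

```text
the job is handed in; nothing more can be done
None
```

All three nuts are in the tin, the empty chute is back on the counter, and I handed the job in at about 21 s of the 64 s allowed.

- **What I did:** I gripped the chute by its fin at 100 N and found the lip by touch at about z = 0.088 m, which matched the camera estimate. I then tilted it from 5° to 28° about the lip, lifted off once the trough was empty, and set the chute down close to where it started.
- **Last checks:** The last wrist view shows two nuts stacked in the tin and the edge of a third. The chute looks flat, upright and empty, and the torch, screwdriver and tongs look unmoved in the pictures. The arm ended clear of everything.
- **Less certain points:**
  - The load on the lip read about 0.3–3 N, with about 1 N of sensor noise. It was lightest at 28°, so I can't prove from force alone that contact held without a break.
  - At 28° the picture also showed a thin strip of the lip just ahead of the spout, so the spout overlapped it by less than the 10 mm I planned.
  - From the top camera only one nut could be seen in the tin. The count of three rests on the wrist view.

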